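# Change the label roll in the storeroom printer

## Task

The label printer has run out. Ease its cover up until it meets its stop, take the empty cardboard core out of the roll bay and put it in the blue scrap bin, then lay the new white label roll gently into the bay, down in its cradle between the guides. Leave the cover standing open against its stop so that I can thread the labels, and leave all the other stock where it is.

Things in the scene. Friction and masses are not known exactly. Their poses are not given: they have to be found in the camera images.
- printer: grey desktop label printer, fixed to the bench; base 220 long (x) x 150 wide (y) x 105 high, hinged black cover on top. Origin on the bench under the middle of the roll bay; front (robot side) at x = -100, rear at +120. The bay is an open-topped pit from x = -70 to +62, 68 wide (y) between two green guides that flare out above height 92; its floor is 25 above the bench. Front block 80 high.
- bay (a point): where the new roll's axis lies when seated: middle of the bay, 96 above the bench, axes as the printer's. The roll's or core's ends rest on a V cradle along each guide (20 to 35 either side of the middle), lowest 31 below this point, rising 15 degrees to front and rear; the middle 40 of the pit is free for fingers. A core in the cradle has its axis 15.5 below this point.
- cover (a joint): hinge angle of the cover, rad: 0 shut, grows as the front edge rises, hard stop at 1.05 (60 degrees). Friction hinge: stays at any angle, 1 to 4 N at the pull bar moves it. Starts shut or ajar up to 0.22. At its stop the cover leans over the bay, front edge 285 above the bench and 15 to the robot's side of the bay's middle: reach the bay from the robot's side, tool tilted 25 degrees or more.
- cover_hinge (a point): on the cover's hinge axis (parallel to the printer's y), at the printer's x = +105, height 115. Its axes turn with the cover: x along the cover, z out of its top; at 0 they match the printer's.
- cover_bar (a point): middle of the green round pull bar along the cover's front edge: 12 thick, 80 long (y), on two arms 36 either side of its middle, the 60 between them free. It lies at x = -222, z = +45 of cover_hinge's frame, 19 above the cover's top (z = +26) and ahead of its front edge (x = -210; its front skirt hangs to z = -16). Its axes turn with the cover as cover_hinge's.
- core: empty brown cardboard core, a tube 30 outside diameter, 60 long, 15 g. Origin at its centre, y along its axis. Starts lying in the cradle of the printer's bay, under the cover.
- roll: new white label roll, 60 diameter, 60 long, about 160 g. Origin at its centre, y along its axis. Lies on its round side in the cardboard roll bin.
- roll_bin: open brown cardboard bin 150 (x) x 130 (y) x 62 high, walls and floor 4, origin on the bench under its centre. Holds the new roll and, standing beside it, the ribbon. Fixed.
- scrap_bin: open blue plastic bin 150 (x) x 130 (y) x 85 high, walls and floor 4, origin on the bench under its centre, one used core lying inside near its +x, +y corner. Fixed.
- bin_a: cardboard bin like the roll bin, holds the hose elbow. Fixed.
- bin_b: cardboard bin like the roll bin, holds the coupling and the bearing. Fixed.
- ribbon: black print-ribbon roll standing on end in the roll bin, 32 diameter, 55 high, origin under its centre. Leave alone.
- elbow: black rubber hose elbow, 34 thick, about 100 across, lying in bin_a. Leave alone.
- coupling: steel hydraulic coupling, 44 diameter, 50 high, standing in bin_b. Leave alone.
- bearing: steel bearing ring, 52 diameter, 15 high, lying in bin_b. Leave alone.
- filter: green and yellow filter canister, 68 diameter, 95 high, standing on the bench behind and left of the printer. Leave alone.
- carton: yellow carton 90 x 70 x 55 on the bench behind and right of the printer. Leave alone.
- tape: orange ring of packing tape, 90 diameter, 48 high, lying at the right of the bench. Leave alone.
There are look-alikes about, which are no part of the job. Leave any red or turquoise look-alike of the roll alone.

How it is judged (in metres and radians):
On the way, in this order (a step that is already met when the one before it is completed fails the run):
1. the cover is open at its stop (value of joint cover above 1.01 rad), for 0.2 s.
2. the empty core lies in the blue scrap bin (x of core in the frame of scrap_bin between -0.075 and 0.075 m and y of core in the frame of scrap_bin between -0.065 and 0.065 m and height (world z) of core below 0.085 m and contact force between the fingers and core below 0.05 N), for 0.2 s.
3. the new roll lies in the bay's cradle (horizontal distance between roll and bay below 0.012 m and z of roll in the frame of bay between -0.006 and 0.006 m and angle between the y axis of roll and the y axis of printer, either way round below 0.14 rad), for 0.2 s.
At the end, for the whole second after the job is handed in: The cover stands within 0.04 rad of its stop, the empty core lies inside the blue scrap bin below its rim, and the new roll rests released in the bay: within 12 mm of its seat sideways, 6 mm in height, its axis within 8 degrees of the printer's (all of step 3 and value of joint cover above 1.01 rad and x of core in the frame of scrap_bin between -0.075 and 0.075 m and y of core in the frame of scrap_bin between -0.065 and 0.065 m and height (world z) of core below 0.085 m and linear speed of roll below 0.02 m/s and contact force between the fingers and roll below 0.05 N); the robot touches nothing.
It fails at once if the cover is flung (faster than 4 rad/s) (velocity of joint cover above 4 rad/s).
It fails at once if the roll is dropped into the bay (faster than 0.6 m/s within 60 mm of its seat) (distance between roll and bay below 0.06 m and linear speed of roll above 0.6 m/s).
It fails at once if other stock is disturbed (moved more than 25 mm) (distance of any of ribbon, elbow, coupling, bearing, filter, carton, tape from where it was at the start of the episode above 0.025 m).
It also fails if it takes over 72 s, if anything falls off the work surface, if the arm or the gripper's body presses on something with over 40 N, if the wrist force passes 120 N, or if a joint passes its speed limit or range.

## Robot

A 7-joint arm with a two-finger parallel gripper is mounted at the origin on the work surface. World frame = base frame: x ahead of the robot, y to its left, z up, the work surface at z = 0. Lengths are in m, angles in degrees, forces in N, time in s.
With the tool pointing down it reaches from about 0.425 to 0.925 m from the base axis. Payload 6.8 kg.
Tool frame: the origin (TCP) lies at the centre of the arm's flange, where the gripper is bolted on; the fingertips stand 173 mm ahead of it and the grasp point (between the pads) lies 155 mm ahead of it; z points along the fingers, y is the direction in which the jaws open and shut (so a half turn about z gives the same grasp; the last joint's range is limited). The gripper opens to 85 mm and grips with 20 to 120 N. Pads are 22 mm wide; open, the fingers measure 114 mm over their backs; the gripper's body (76 mm by 85 mm) begins 54 mm behind the grasp point. The pads swing forward as they close: fully open they stand 13 mm farther back than shut.
Start: joints at [-81.48, 27.33, 1.283, 89.118, -0.659, 63.558, -4.761], TCP at [0.171, 0.653, 0.405] pointing down, gripper open.
Joint ranges: [-169.35, 169.35], [-19.33, 120.38], [-80.79, 83.38], [13.8, 139.57], [-78.32, 258.32], [9.67, 109.79], [-169.56, 169.56]. Speed limits (degrees/s): [136.94, 136.94, 180, 180, 180, 180, 180].

## Interface

Orientations are given as a 3x3 rotation matrix whose columns are the frame's x, y, z axes.
In Python, from workcell import state, read_camera, job_done gives the robot as it stands.
- The arm moves only by the shell command python3 -m creep 'ROWS'. ROWS is JSON, a list of rows, each an object with "travel": the shift along the tool's x, y, z in mm, a list of three; "rotation": the turn, a rotation vector about the tool's x, y, z in degrees, a list of three; "claw": the gripper's target within -1 to 1 (fully open at 1, half-way at 0, shut at -1). In form: [{"travel": [x, y, z], "rotation": [wx, wy, wz], "claw": claw}, ...]. A call has exactly 5 rows; each row is the pose to reach, as a shift and turn from the pose commanded when the call began, along the tool's axes at that moment; what a row does not reach only later rows make up. A row lasts 1/12 s, in which the tool goes at most 41.7 mm and 7.16 degrees, less where a joint would pass 70% of its speed; a pose out of reach is approached as far as the arm can. A call with a gripper value outside its range is refused whole. The fingers move at their own pace and stop on an object; the grip force is fixed at half the most. Time passes only in rows, so rows that repeat a pose let the fingers close, or fill a call up. It gives the time, the measured TCP pose, the force and the opening at its end, in the units of the state.
- state(): the state, without advancing time (a new reading comes with each control period).
- read_camera(name): name is "scene" or "top" or "wrist"; returns a dict with "img" (420x560x3 uint8, red, green, blue), "range_z" (420x560 float32, m along the optical axis (not along the pixel's ray), 0 where there is no reading), "mtx" (3x3 intrinsics, pixels), "R" (3x3) and "t" (3): a world point X has camera coordinates R X + t. Camera axes: x right, y down, z forward; pixel columns grow to the right and rows downward; lengths in m; the calibration is good to about 2 mm. A picture is of the moment at which its call begins.
- job_done(): hands the job in, once; it reports no verdict.
The state is a dict: "time": time; "q": joint angles; "joint_vel": joint speeds; "joint_efforts": joint torques, N m; "tool_pos": TCP position; "orientation": TCP orientation; "contact_force": force on the tool from outside, world axes, zero at the start; "ft_torque": the same for the moment, N m; "grip_width": finger opening in m.
Only numpy, scipy, OpenCV 4.12 (cv2) and the standard library are available. Lean on these libraries where they do the work, as an engineer would, in place of code of your own. Each camera call takes 0.05 s, during which the arm holds its last target. There are 200 camera calls.

## Working session

There is one attempt and no reset: what is moved stays moved. The work goes in short steps, Python scripts to look and compute and a shell command to move; the robot and the scene stay as the last step left them, time stands still between calls to the robot, and variables do not carry over. Pictures are saved under pics/ and viewed, about 8 in all and at most 12, crops included, and the job is handed in when it is done.

```bash
ls; mkdir -p pics
cat > h.py <<'E'
import numpy as np, cv2
from workcell import state, read_camera, job_done
def grab(n,save=None):
    c=read_camera(n)
    if save: cv2.imwrite('pics/'+save+'.png',c['img'][:,:,::-1]); np.savez('pics/'+save,**{k:np.array(v) for k,v in c.items()})
    return c
def load(s): return dict(np.load('pics/'+s+'.npz'))
def ray(c,u,v):
    d=np.linalg.solve(c['mtx'],[u,v,1.]); R=c['R'];return -R.T@c['t'], R.T@d
def px(c,u,v,r=1):
    z=c['range_z'][v-r:v+r+1,u-r:u+r+1]; z=np.median(z[z>0]); o,d=ray(c,u,v); return o+d*z
def proj(c,X):
    p=c['mtx']@(c['R']@np.asarray(X)+c['t']); return p[:2]/p[2]
def tri(L):
    A=0;b=0
    for c,u,v in L:
        o,d=ray(c,u,v); d=d/np.linalg.norm(d); P=np.eye(3)-np.outer(d,d); A=A+P;b=b+P@o
    return np.linalg.solve(A,b)
def cloud(c):
    v,u=np.mgrid[:420,:560]; d=np.linalg.inv(c['mtx'])@np.stack([u.ravel(),v.ravel(),np.ones(u.size)])
    X=(c['R'].T@(d*c['range_z'].ravel()-np.reshape(c['t'],(3,1)))).T
    return X.reshape(420,560,3)
E
python3 - <<'E'
from h import *
a=grab('scene','s0');b=grab('top','t0');s=state();print(s)
for c in(a,b):print(np.round(c['mtx'],1).tolist(),np.round(-c['R'].T@c['t'],3))
E
```

```text
pics
{'time': 0.1, 'q': array([-81.48166979,  27.37202328,   1.28099553,  89.17123523,
        -0.65861407,  63.55774215,  -4.76219234]), 'joint_vel': array([-0.08103657, -0.12204739, -0.10969343, -0.12921012, -0.0642315 ,
        0.03553873,  0.04950461]), 'joint_efforts': array([ 5.02022303e-03, -5.97751129e+01,  1.61401413e+00, -2.81949681e+01,
        1.28426857e-02,  5.03620191e-03,  2.08916754e-05]), 'tool_pos': array([0.17136089, 0.65263902, 0.40382211]), 'orientation': array([[-9.67212877e-01,  2.53966862e-01, -2.87730598e-04],
       [ 2.53966992e-01,  9.67211548e-01, -1.60884990e-03],
       [-1.30298202e-04, -1.62917441e-03, -9.99998664e-01]]), 'contact_force': array([ 0.21993884,  0.30562823, -0.55164649]), 'ft_torque': array([-0.04440491, -0.05560301, -0.04096272]), 'grip_width': 0.08545530445677962}
[[468.2, 0.0, 275.9], [0.0, 468.2, 206.8], [0.0, 0.0, 1.0]] [ 1.449 -0.728  0.883]
[[449.1, 0.0, 278.7], [0.0, 449.1, 210.3], [0.0, 0.0, 1.0]] [ 0.295 -0.061  1.307]
```

View pics/s0.png

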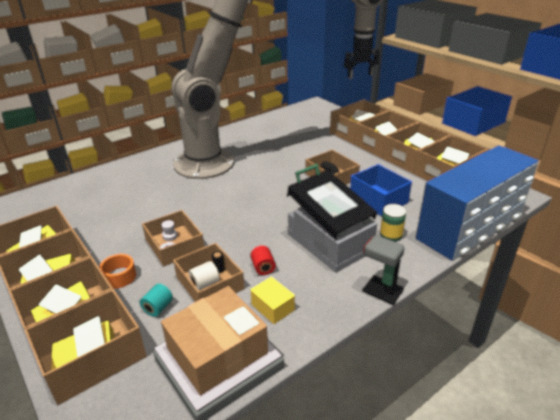

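View pics/t0.png

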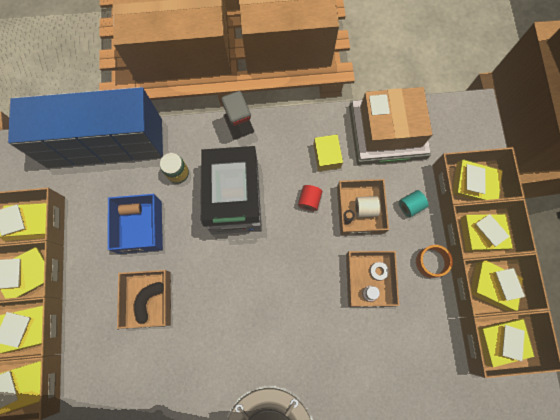

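Top view: white roll in the bin at (368,207). Look-alikes are the red roll at (311,197), the turquoise roll at (413,204), and the white-topped coupling at (372,293). The printer is at (230,187) with its green bar at (229,219), the scrap bin at (134,223) and the elbow bin at (144,300). The choice is the roll at (368,207), and I'll check it in a close crop.

Run:
```python
from h import *
t=load('t0');s=load('s0')
i=cv2.imread('pics/t0.png'); j=cv2.imread('pics/s0.png')
A=cv2.resize(i[135:240,190:270],None,fx=5,fy=5,interpolation=2)
B=cv2.resize(i[170:240,330:395],None,fx=5,fy=5,interpolation=2)
C=np.zeros((530,730,3),np.uint8);C[:525,:400]=A;C[:350,402:727]=B
cv2.imwrite('pics/c1.png',C)
X=cloud(t)
for n,m in (('scrap',(134,223)),('roll',(368,207)),('bar',(229,219)),('ribbon',(348,216)),('oldcore',(130,209)),('coverfront',(231,213)),('coverrear',(228,152)),('red',(311,197)),('filter',(172,165))):print(n,np.round(px(t,*m),3))
# rims: points in height bands
def rect(box,zlo,zhi):
    u0,v0,u1,v1=box;P=X[v0:v1,u0:u1].reshape(-1,3);P=P[(P[:,2]>zlo)&(P[:,2]<zhi)]
    r=cv2.minAreaRect((P[:,:2]*1000).astype(np.float32));return len(P),np.round(r[0],0),np.round(r[1],0),round(r[2],1),P[:,2].mean().round(3)
print('scrap',rect((95,185,175,260),.078,.092))
print('rollbin',rect((325,170,400,240),.055,.068))
print('cover',rect((190,135,270,240),.11,.25))
# green bar
hsv=cv2.cvtColor(t['img'],cv2.COLOR_RGB2HSV)
m=cv2.inRange(hsv,(40,60,40),(90,255,255));m[:, :190]=0;m[:,270:]=0;m[:135]=0;m[240:]=0
P=X[m>0];P=P[P[:,2]>.05];print('green',len(P),P.mean(0),P.min(0),P.max(0))
yy,xx=np.nonzero(m);print(xx.min(),xx.max(),yy.min(),yy.max())
```

```text
scrap [0.61  0.351 0.005]
roll [ 0.583 -0.333  0.064]
bar [0.55  0.049 0.207]
ribbon [ 0.562 -0.274  0.06 ]
oldcore [0.647 0.354 0.033]
coverfront [0.572 0.046 0.179]
coverrear [0.754 0.047 0.144]
red [ 0.627 -0.175  0.061]
filter [0.748 0.212 0.096]
scrap (421, array([597., 335.]), array([133., 151.]), 89.4, np.float64(0.085))
rollbin (764, array([ 591., -321.]), array([131., 152.]), 87.3, np.float64(0.061))
cover (4349, array([657.,  49.]), array([150., 226.]), 88.7, np.float64(0.162))
green 127 [0.54992529 0.05057241 0.20585977] [0.54437088 0.01166772 0.18783308] [0.56018377 0.09010278 0.21133823]
213 244 216 222
```

View pics/c1.png

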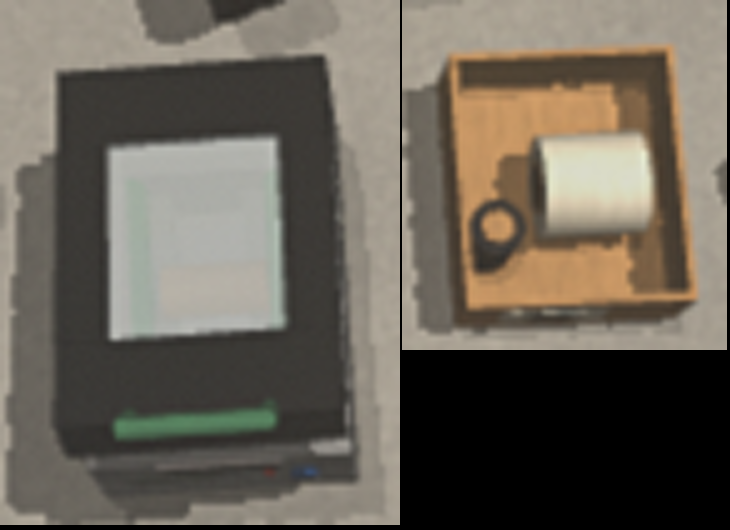

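The crop confirms a white roll on its side, left end at about crop (540,185), with the black ribbon ring beside it. The bar spans crop (115,428)–(275,418) and is slightly yawed. I'll fit yaw and positions more closely, and triangulate the bar from the scene view too.

```bash
cat >> h.py <<'E'
from scipy.spatial.transform import Rotation as Ro
def rotd(t,yaw):  # tool pointing down, tilted t deg toward +x(yawed), jaws in x-z plane
    B=np.array([[0,1,0],[1,0,0],[0,0,-1.]]).T
    return Ro.from_euler('z',yaw,degrees=True).as_matrix()@B@Ro.from_rotvec([-t,0,0],degrees=True).as_matrix()
def goto(G,t,yaw,ahead=155,cmd=None):
    s=state(); R=s['orientation'];p=s['tool_pos']
    T=rotd(t,yaw); tgt=np.asarray(G)-T[:,2]*ahead/1000
    d=R.T@(tgt-p)*1000; w=Ro.from_matrix(R.T@T).as_rotvec(degrees=True)
    print('t=%.2f'%s['time'],'grasp',np.round(p+R[:,2]*.155,4),'w',round(s['grip_width'],4),'F',np.round(s['contact_force'],1),'| travel',np.round(d,1),'rot',np.round(w,1),'rows',round(max(np.linalg.norm(d)/41.7,np.linalg.norm(w)/7.16),1))
E
python3 - <<'E'
from h import *
t=load('t0');s=load('s0');print(np.round(t['R'],3).tolist())
X=cloud(t)
def green(c,box):
    u0,v0,u1,v1=box;h=cv2.cvtColor(c['img'],cv2.COLOR_RGB2HSV);m=cv2.inRange(h,(40,60,40),(90,255,255));k=np.zeros_like(m);k[v0:v1,u0:u1]=m[v0:v1,u0:u1];return k
m=green(t,(190,205,270,240));P=X[m>0];P=P[P[:,2]>.19]
f=cv2.fitLine((P*1000).astype(np.float32),cv2.DIST_HUBER,0,.01,.01).ravel();print('bar dir',f[:3],'c',np.median(P,0),'n',len(P),P.max(0),P.min(0))
ms=green(s,(285,150,330,195));Q=cloud(s)[ms>0];print('scene bar',len(Q),np.median(Q,0),Q.max(0),Q.min(0))
yy,xx=np.nonzero(ms);print('scene px',xx.min(),xx.max(),yy.min(),yy.max(),'pred',proj(s,np.median(P,0)))
# roll
R=X[185:232,350:392].reshape(-1,3);im=t['img'][185:232,350:392].reshape(-1,3).astype(int)
k=(im.min(1)>130)&(R[:,2]>.035);R=R[k];r=cv2.minAreaRect((R[:,:2]*1000).astype(np.float32));print('roll',r,np.percentile(R[:,2],[50,98]),R.mean(0))
T=R[R[:,2]>.058];print('rolltop',T.mean(0))
# printer cover right/left edges + base: fit plane to cover
C=X[150:212,202:258].reshape(-1,3);C=C[(C[:,2]>.12)]
A=np.c_[C[:,:2],np.ones(len(C))];w=np.ones(len(C))
for _ in range(10):
    a=np.linalg.lstsq(A*w[:,None],C[:,2]*w,rcond=None)[0];w=(abs(A@a-C[:,2])<.004)*1.
print('plane',a,'slope deg',np.degrees(np.arctan(np.hypot(a[0],a[1]))),'yaw',np.degrees(np.arctan2(-a[1],-a[0])),w.mean())
for n,c in(('core view window',(233,193)),):print(n,px(t,*c))
E
python3 - <<'E'
from h import *
goto([.50,.05,.32],20,3)
E
```

```text
[[-0.088, -0.996, -0.007], [-0.968, 0.087, -0.236], [0.235, -0.014, -0.972]]
bar dir [ 0.03126599  0.9994607  -0.01004209] c [0.54992492 0.04973154 0.20611225] n 126 [0.55823801 0.09010278 0.21133823] [0.54437088 0.01166772 0.19700853]
scene bar 108 [0.55377802 0.06139241 0.20010169] [0.56691652 0.24958208 0.20858721] [0.36077125 0.00734124 0.04909468]
scene px 296 319 164 182 pred [306.34130926 167.57190841]
roll ((467.6058044433594, -200.128662109375), (70.94471740722656, 437.9837951660156), 41.84670639038086) [0.06109128 0.06870934] [ 0.58757449 -0.33556701  0.06362977]
rolltop [ 0.58870198 -0.3348014   0.0676172 ]
plane [-0.18559608  0.00269567  0.28293783] slope deg 10.515321264356487 yaw -0.8321275201167164 0.90962269669494
core view window [0.62916971 0.03850286 0.16502434]
t=0.10 grasp [0.1713 0.6524 0.2488] w 0.0855 F [ 0.2  0.3 -0.6] | travel [-420.4 -515.6  -60.9] rot [-17.3 -12.5  71.5] rows 16.0
```

```bash
python3 -m creep '[{"travel":[-25,-31,-3],"rotation":[-1,-1,4.5],"claw":0.2},{"travel":[-51,-63,-6],"rotation":[-2,-1.5,9],"claw":0.2},{"travel":[-76,-94,-9],"rotation":[-3,-2,13.5],"claw":0.2},{"travel":[-101,-125,-12],"rotation":[-4,-3,18],"claw":0.2},{"travel":[-126,-156,-15],"rotation":[-5,-4,22],"claw":0.2}]'
python3 - <<'E'
from h import *
print(state()['q']);goto([.514,.05,.265],30,-1.4)
E
```

```text
time: 0.52
tool_pos: [0.2543, 0.4679, 0.4193]
orientation: [[-0.796, 0.596, 0.101], [0.603, 0.797, 0.047], [-0.052, 0.098, -0.994]]
contact_force: [1.2, 0.7, 0.8]
grip_width: 0.0513
[-77.28164899  11.69121685   9.02697702 109.9353606    3.15960487
  53.90190296 -17.24162699]
t=0.52 grasp [0.2699 0.4752 0.2653] w 0.0513 F [1.2 0.7 0.8] | travel [-394.8 -224.7   18.6] rot [-21.1 -14.1  52.8] rows 10.9
```

```bash
python3 -m creep '[{"travel":[-35,-20,2],"rotation":[-2,-1.3,5],"claw":0.2},{"travel":[-70,-40,3],"rotation":[-4,-2.6,10],"claw":0.2},{"travel":[-105,-60,5],"rotation":[-6,-4,15],"claw":0.2},{"travel":[-140,-80,7],"rotation":[-8,-5.3,20],"claw":0.2},{"travel":[-175,-100,8],"rotation":[-10,-6.6,25],"claw":0.2}]'
python3 - <<'E'
from h import *
print(state()['q']);goto([.514,.05,.265],30,-1.4)
E
```

```text
time: 0.93
tool_pos: [0.3352, 0.2834, 0.4105]
orientation: [[-0.453, 0.839, 0.302], [0.888, 0.454, 0.072], [-0.077, 0.301, -0.95]]
contact_force: [1.4, -0.1, -0.6]
grip_width: 0.0513
[-70.75844086  -0.41919687  18.55411805 125.59382128  17.17703833
  41.78878841 -36.01125114]
t=0.93 grasp [0.382  0.2946 0.2632] w 0.0513 F [ 1.4 -0.1 -0.6] | travel [-250.7  -23.6   24.6] rot [-11.1  -7.5  27.8] rows 6.1
```

```bash
python3 - <<'E'
from h import *
goto([.52,.05,.275],20,-1.4)
E
python3 -m creep '[{"travel":[-38,-2,1],"rotation":[-1,-0.8,5.6],"claw":0.2},{"travel":[-76,-4,2],"rotation":[-1,-1.6,11],"claw":0.2},{"travel":[-114,-6,2],"rotation":[-1,-2.4,16.5],"claw":0.2},{"travel":[-152,-8,3],"rotation":[-1,-3,22],"claw":0.2},{"travel":[-190,-10,3],"rotation":[-1,-4,27],"claw":0.2}]'
python3 - <<'E'
from h import *
print(state()['q']);goto([.52,.05,.275],20,-1.4)
E
```

```text
t=0.93 grasp [0.382  0.2946 0.2632] w 0.0513 F [ 1.4 -0.1 -0.6] | travel [-266.7    8.2   13.4] rot [-1.3 -5.1 28.3] rows 6.4
time: 1.35
tool_pos: [0.4144, 0.1108, 0.4197]
orientation: [[-0.002, 0.943, 0.333], [1.0, -0.001, 0.009], [0.009, 0.333, -0.943]]
contact_force: [1.2, 0.2, 0.7]
grip_width: 0.0513
[-58.40627248  -4.49131369  31.23474312 127.47525211  16.55550943
  39.76266263 -38.06973643]
t=1.35 grasp [0.466  0.1122 0.2735] w 0.0513 F [1.2 0.2 0.7] | travel [-59.6  50.   16. ] rot [-0.6 -1.   1.3] rows 1.9
```

```bash
python3 -m creep '[{"travel":[-28,25,8],"rotation":[-0.3,-0.5,0.6],"claw":0.2},{"travel":[-59.6,50,16],"rotation":[-0.6,-1,1.3],"claw":0.2},{"travel":[-59.6,50,16],"rotation":[-0.6,-1,1.3],"claw":0.2},{"travel":[-59.6,50,16],"rotation":[-0.6,-1,1.3],"claw":0.2},{"travel":[-59.6,50,16],"rotation":[-0.6,-1,1.3],"claw":0.2}]'
python3 - <<'E'
from h import *
print(state()['q']);goto([.55,.05,.202],20,-1.4,163)
c=grab('wrist','w1');t=load('t0')
X=cloud(c);h=cv2.cvtColor(c['img'],cv2.COLOR_RGB2HSV);m=cv2.inRange(h,(40,60,40),(90,255,255))>0
P=X[m&(X[:,:,2]>.19)&(X[:,:,2]<.23)];print(len(P));
if len(P): print(np.median(P,0),P.min(0),P.max(0))
E
```

```text
time: 1.77
tool_pos: [0.4668, 0.0538, 0.4204]
orientation: [[0.02, 0.939, 0.342], [1.0, -0.019, -0.008], [-0.001, 0.342, -0.94]]
contact_force: [0.1, 0.7, 0.2]
grip_width: 0.0511
[-54.26993724   0.46034564  39.27819553 123.65157975   8.75482982
  37.07091213 -22.31363759]
t=1.77 grasp [0.5198 0.0525 0.2748] w 0.0511 F [0.1 0.7 0.2] | travel [-1.8  3.5 70.7] rot [ 0.  -0.   0.2] rows 1.7
2490
[0.54814458 0.05535474 0.20461291] [0.54311201 0.01045109 0.19020932] [0.55999775 0.09205644 0.20741299]
```

View pics/w1.png

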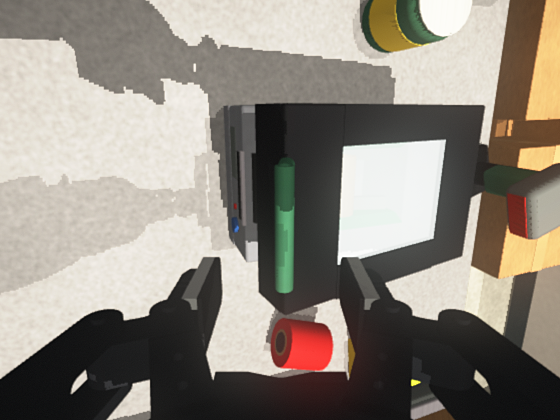

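The wrist view shows the green bar upright at (285,160–292), with the fingers straddling it at columns 205 and 355. It measures (0.549, 0.051, 0.201), which agrees with the top view. Next I go down and grip it.

```bash
python3 -m creep '[{"travel":[-2,2,20],"rotation":[0,0,0],"claw":0.2},{"travel":[-2,2.5,40],"rotation":[0,0,0],"claw":0.2},{"travel":[-2,2.5,60],"rotation":[0,0,0],"claw":0.2},{"travel":[-2,2.5,71],"rotation":[0,0,0],"claw":0.2},{"travel":[-2,2.5,71],"rotation":[0,0,0],"claw":0.2}]'
python3 -m creep '[{"travel":[0,0,0],"rotation":[0,0,0],"claw":-1},{"travel":[0,0,0],"rotation":[0,0,0],"claw":-1},{"travel":[0,0,0],"rotation":[0,0,0],"claw":-1},{"travel":[0,0,0],"rotation":[0,0,0],"claw":-1},{"travel":[0,0,0],"rotation":[0,0,0],"claw":-1}]'
cat >> h.py <<'E'
def arc(th0,angs,tilts,yaw=-1.4):
    # rows for moving bar from th0 through angs, tool tilt changes tilts (deg) from now
    s=state();R=s['orientation'];y=Ro.from_euler('z',yaw,degrees=True).as_matrix()
    f=lambda a:y@np.array([-.222*np.cos(a)+.045*np.sin(a),0,.222*np.sin(a)+.045*np.cos(a)])
    for a,dt in zip(angs,tilts):
        W=Ro.from_rotvec(-dt*y[:,1],degrees=True).as_matrix()
        p=R[:,2]*.163; d=R.T@(f(a)-f(th0)+p-W@p)*1000
        print(round(a,2),np.round(d,1),np.round(Ro.from_matrix(R.T@W@R).as_rotvec(degrees=True),1))
E
python3 - <<'E'
from h import *
goto([.55,.05,.202],20,-1.4,163);print(state()['q'])
arc(.184,[.24,.32,.40,.48,.56,.64,.72,.80,.88,.94,.99,1.03,1.05],[-1,-2,-4,-6,-8,-10,-12,-14,-16,-18,-19,-20,-20])
E
```

```text
time: 2.23
tool_pos: [0.4929, 0.0525, 0.3527]
orientation: [[0.018, 0.941, 0.339], [1.0, -0.016, -0.009], [-0.003, 0.339, -0.941]]
contact_force: [-0.6, -0.3, 0.3]
grip_width: 0.0511
time: 2.65
tool_pos: [0.4929, 0.0514, 0.3552]
orientation: [[0.019, 0.94, 0.341], [1.0, -0.018, -0.007], [0.0, 0.341, -0.94]]
contact_force: [-6.7, 1.0, 4.0]
grip_width: 0.0095
t=2.65 grasp [0.5458 0.0504 0.2095] w 0.0095 F [-6.7  1.   4. ] | travel [-0.   1.3  0.5] rot [-0.  -0.1  0.3] rows 0.0
[-48.61029491  10.93741108  38.33924439 124.9054425   -5.14696576
  27.04272983  -8.87247207]
0.24 [-0.  11.6 -9.2] [1. 0. 0.]
0.32 [ -0.1  27.8 -21.3] [2. 0. 0.]
0.4 [ -0.2  47.7 -32.2] [4. 0. 0.]
0.48 [ -0.3  68.5 -41.7] [6. 0. 0.]
0.56 [ -0.3  90.1 -49.7] [8. 0. 0.]
0.64 [ -0.4 112.2 -56.2] [10.  0.  0.]
0.72 [ -0.5 134.9 -61.2] [12.   0.1  0. ]
0.8 [ -0.6 157.9 -64.6] [14.   0.1  0. ]
0.88 [ -0.7 181.2 -66.5] [16.   0.1  0. ]
0.94 [ -0.8 200.1 -66.3] [18.   0.1  0. ]
0.99 [ -0.9 214.1 -66.1] [19.   0.1  0. ]
1.03 [ -0.9 225.9 -65.2] [20.   0.1  0. ]
1.05 [ -1.  230.4 -65.2] [20.   0.1  0. ]
```

```bash
python3 -m creep '[{"travel":[0,12,-9],"rotation":[1,0,0],"claw":-1},{"travel":[0,28,-21],"rotation":[2,0,0],"claw":-1},{"travel":[0,48,-32],"rotation":[4,0,0],"claw":-1},{"travel":[0,68.5,-42],"rotation":[6,0,0],"claw":-1},{"travel":[0,90,-50],"rotation":[8,0,0],"claw":-1}]'
python3 - <<'E'
from h import *
arc(.56,[.64,.72,.80,.88,.94,.99,1.03,1.05],[-2,-4,-6,-8,-10,-11,-12,-12])
# measured arc: tip position vs hinge
s=state();p=s['tool_pos']+s['orientation'][:,2]*.163;print(p,s['contact_force'])
E
```

```text
time: 3.07
tool_pos: [0.5604, 0.0501, 0.4336]
orientation: [[0.019, 0.979, 0.205], [1.0, -0.019, -0.004], [0.0, 0.205, -0.979]]
contact_force: [2.5, -1.1, -7.9]
grip_width: 0.0095
0.64 [-0.1 21.  -9.6] [2. 0. 0.]
0.72 [ -0.2  42.7 -17.7] [4. 0. 0.]
0.8 [ -0.3  65.  -24.4] [6. 0. 0.]
0.88 [ -0.4  87.8 -29.5] [8. 0. 0.]
0.94 [ -0.5 106.6 -32. ] [10.   0.1  0. ]
0.99 [ -0.6 120.5 -33.7] [11.   0.1  0. ]
1.03 [ -0.6 132.2 -34.6] [12.   0.1  0. ]
1.05 [ -0.7 136.7 -35.1] [12.   0.1  0. ]
[0.59378211 0.04948117 0.27400079] [ 2.50204535 -1.11224836 -7.94326594]
```

```bash
python3 -m creep '[{"travel":[0,21,-9.5],"rotation":[2,0,0],"claw":-1},{"travel":[0,43,-18],"rotation":[4,0,0],"claw":-1},{"travel":[0,65,-24.5],"rotation":[6,0,0],"claw":-1},{"travel":[0,88,-29.5],"rotation":[8,0,0],"claw":-1},{"travel":[0,106.5,-32],"rotation":[10,0,0],"claw":-1}]'
python3 - <<'E'
from h import *
arc(.94,[.97,.99,1.01,1.03,1.05,1.06],[-1,-1,-2,-2,-2,-2])
s=state();p=s['tool_pos']+s['orientation'][:,2]*.163;print(p,s['contact_force'])
E
```

```text
time: 3.48
tool_pos: [0.6588, 0.0481, 0.4885]
orientation: [[0.02, 0.999, 0.033], [1.0, -0.02, -0.0], [0.0, 0.033, -0.999]]
contact_force: [-5.7, -0.1, 3.2]
grip_width: 0.0091
0.97 [-0.   9.1 -2.5] [1. 0. 0.]
0.99 [-0.1 13.4 -4.1] [1. 0. 0.]
1.01 [-0.1 20.5 -5.5] [2. 0. 0.]
1.03 [-0.1 24.8 -6.9] [2. 0. 0.]
1.05 [-0.1 29.1 -8.3] [2. 0. 0.]
1.06 [-0.2 31.3 -8.9] [2. 0. 0.]
[0.66425513 0.04806549 0.32554418] [-5.66220067 -0.09641787  3.2051654 ]
```

```bash
python3 -m creep '[{"travel":[0,9,-2.5],"rotation":[1,0,0],"claw":-1},{"travel":[0,13.5,-4],"rotation":[1,0,0],"claw":-1},{"travel":[0,20.5,-5.5],"rotation":[2,0,0],"claw":-1},{"travel":[0,27,-7.5],"rotation":[2,0,0],"claw":-1},{"travel":[0,31,-9],"rotation":[2,0,0],"claw":-1}]'
python3 -m creep '[{"travel":[0,2,-0.5],"rotation":[0,0,0],"claw":-1},{"travel":[0,4,-1],"rotation":[0,0,0],"claw":-1},{"travel":[0,4,-1],"rotation":[0,0,0],"claw":-1},{"travel":[0,4,-1],"rotation":[0,0,0],"claw":-1},{"travel":[0,4,-1],"rotation":[0,0,0],"claw":-1}]'
python3 - <<'E'
from h import *
s=state();p=s['tool_pos']+s['orientation'][:,2]*.163;print(p,s['contact_force'])
c=grab('top','t2');X=cloud(c)
h=cv2.cvtColor(c['img'],cv2.COLOR_RGB2HSV);s=grab('scene','s2')
E
```

```text
time: 3.9
tool_pos: [0.6885, 0.0475, 0.4983]
orientation: [[0.02, 1.0, -0.002], [1.0, -0.02, 0.0], [0.0, -0.002, -1.0]]
contact_force: [-20.5, 0.9, 7.1]
grip_width: 0.0092
time: 4.32
tool_pos: [0.69, 0.0473, 0.4983]
orientation: [[0.02, 1.0, -0.01], [1.0, -0.02, 0.001], [0.001, -0.011, -1.0]]
contact_force: [-20.4, 1.9, 10.6]
grip_width: 0.0088
[0.68829098 0.04751211 0.33526157] [-20.40327478   1.85111332  10.62391638]
```

View pics/s2.png

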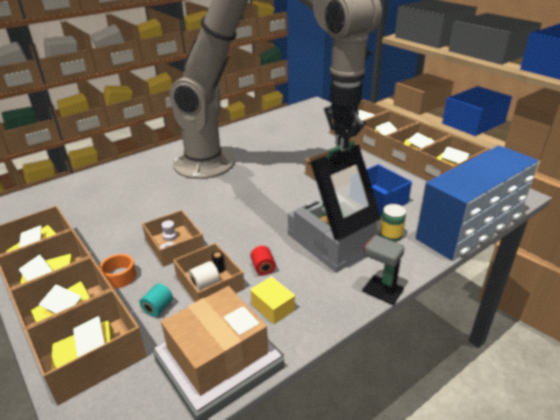

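The scene view shows the cover standing at (345,195). The force is 20 N against the stop, and the bar point matches the 1.05 rad prediction. Now I release and back away.

```bash
python3 -m creep '[{"travel":[0,-5,1],"rotation":[0,0,0],"claw":-0.3},{"travel":[0,-5,1],"rotation":[0,0,0],"claw":-0.3},{"travel":[0,-4,1],"rotation":[0,0,0],"claw":-0.3},{"travel":[0,-3,-20],"rotation":[0,0,0],"claw":-0.3},{"travel":[0,-3,-50],"rotation":[0,0,0],"claw":-0.3}]'
python3 -m creep '[{"travel":[0,-20,-20],"rotation":[0,0,0],"claw":-0.3},{"travel":[0,-55,-20],"rotation":[0,0,0],"claw":0},{"travel":[0,-95,-20],"rotation":[-5,0,0],"claw":0.1},{"travel":[0,-135,-10],"rotation":[-12,0,0],"claw":0.1},{"travel":[0,-170,0],"rotation":[-19,0,0],"claw":0.1}]'
python3 - <<'E'
from h import *
goto([.568,.0475,.203],35,-1.4)
E
```

```text
time: 4.83
tool_pos: [0.6902, 0.048, 0.5454]
orientation: [[0.02, 1.0, -0.003], [1.0, -0.02, -0.002], [-0.002, -0.003, -1.0]]
contact_force: [0.8, -1.1, 0.1]
grip_width: 0.0301
time: 5.25
tool_pos: [0.5194, 0.0505, 0.5475]
orientation: [[0.02, 0.942, 0.334], [1.0, -0.019, -0.006], [0.001, 0.334, -0.943]]
contact_force: [-0.4, -1.7, 0.6]
grip_width: 0.0472
t=5.25 grasp [0.5712 0.0496 0.4014] w 0.0472 F [-0.4 -1.7  0.6] | travel [  -1.8 -110.6  191.6] rot [-15.5  -0.2   0.2] rows 5.3
```

```bash
python3 -m creep '[{"travel":[0,-22,33],"rotation":[-3,0,0],"claw":0.2},{"travel":[0,-44,66],"rotation":[-6,0,0],"claw":0.2},{"travel":[-1,-66,100],"rotation":[-9,0,0],"claw":0.2},{"travel":[-1,-85,135],"rotation":[-12,0,0],"claw":0.2},{"travel":[-2,-100,168],"rotation":[-15,0,0],"claw":0.2}]'
python3 - <<'E'
from h import *
print(state()['q']);goto([.654,.0475,.0805],35,-1.4);grab('wrist','w2')
E
```

```text
time: 5.67
tool_pos: [0.4796, 0.0492, 0.3553]
orientation: [[0.019, 0.826, 0.563], [1.0, -0.017, -0.008], [0.003, 0.563, -0.826]]
contact_force: [1.7, -0.6, -0.9]
grip_width: 0.0513
[-52.35274744   7.28424074  39.5236464  131.45723241  22.07566034
  10.42696722 -36.1640594 ]
t=5.67 grasp [0.5669 0.048  0.2272] w 0.0513 F [ 1.7 -0.6 -0.9] | travel [  1.6 -12.6 170.3] rot [-0.7 -0.3  0.2] rows 4.1
```

View pics/w2.png

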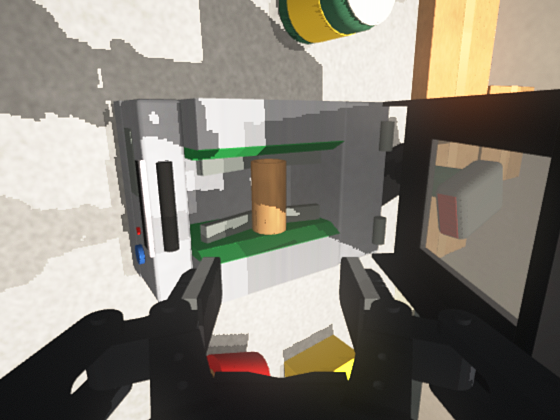

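The wrist view shows the core in the cradle at (269,160–233), the green guides at rows 150 and 240, and the open cover at the right. I'll measure the core and the guides.

Run:
```python
from h import *
c=load('w2');X=cloud(c);h=cv2.cvtColor(c['img'],cv2.COLOR_RGB2HSV)
m=np.zeros((420,560),bool);m[155:238,248:292]=1
k=m&cv2.inRange(h,(5,70,60),(25,255,255)).astype(bool);P=X[k];P=P[(P[:,2]>.06)&(P[:,2]<.11)]
print('core',len(P),P.mean(0),P.min(0),P.max(0));T=P[P[:,2]>np.percentile(P[:,2],90)];print('top',T.mean(0))
f=cv2.fitLine(((T-T.mean(0))*1000).astype(np.float32),cv2.DIST_L2,0,.01,.01).ravel();print(f[:3])
f=cv2.fitLine(((P-P.mean(0))*1000).astype(np.float32),cv2.DIST_L2,0,.01,.01).ravel();print(f[:3])
g=cv2.inRange(h,(45,80,30),(85,255,255)).astype(bool)
for n,a,b in(('L',130,165),('R',215,265)):
    q=g.copy();q[:a]=0;q[b:]=0;q[:,:180]=0;q[:,350:]=0;G=X[q];G=G[(G[:,2]>.08)&(G[:,2]<.12)]
    l=cv2.fitLine((G[:,:2]*1000).astype(np.float32),cv2.DIST_HUBER,0,.01,.01).ravel();print(n,len(G),np.median(G,0),G.min(0),G.max(0),'yaw',np.degrees(np.arctan2(l[1],l[0])))
# second view: triangulate core centre from top view t2? 
for p in((265,160),(270,233),(188,155),(342,143),(200,257),(337,232)):print(p,np.round(px(c,*p),4))
```

```text
core 2533 [0.64894228 0.04784553 0.08982943] [0.63899542 0.01436598 0.06441898] [0.67928912 0.07586744 0.09729827]
top [0.65413742 0.04639724 0.09592741]
[1.5589936e-02 9.9987835e-01 5.9878570e-04]
[ 0.05786486  0.9960663  -0.06710859]
L 1372 [0.63240222 0.0874392  0.09954261] [0.58504567 0.08182234 0.08048123] [0.71678033 0.09230149 0.10683353] yaw -1.1482608
R 2566 [0.63681708 0.01198098 0.09608876] [0.58350669 0.00551596 0.08000573] [0.71646035 0.01653815 0.10618465] yaw -1.7287927
(265, 160) [0.6592 0.0743 0.0694]
(270, 233) [0.6472 0.0168 0.0935]
(188, 155) [0.5855 0.0867 0.0852]
(342, 143) [0.7173 0.0872 0.1032]
(200, 257) [0.5844 0.0118 0.0945]
(337, 232) [0.714  0.0061 0.1038]
```

Run:
```python
from h import *
goto([.620,.0465,.145],29,-1.4)
goto([.654,.0465,.0805],29,-1.4)
```

```text
t=5.72 grasp [0.5611 0.046  0.2188] w 0.0512 F [-5.  -1.4 -6. ] | travel [ 1.6 20.5 94.5] rot [4.5 0.2 0.4] rows 2.3
t=5.72 grasp [0.5611 0.046  0.2188] w 0.0512 F [-5.  -1.4 -6. ] | travel [  2.7  13.3 167. ] rot [4.5 0.2 0.4] rows 4.0
```

```bash
python3 -m creep '[{"travel":[1,10,25],"rotation":[1.5,0,0],"claw":0.3},{"travel":[1.5,20,55],"rotation":[3,0,0.2],"claw":0.3},{"travel":[2,20,95],"rotation":[4.5,0,0.4],"claw":0.3},{"travel":[2,20,95],"rotation":[4.5,0,0.4],"claw":0.3},{"travel":[2,20,95],"rotation":[4.5,0,0.4],"claw":0.3}]'
python3 - <<'E'
from h import *
print(state()['q']);goto([.654,.0465,.0805],29,-1.4)
E
```

```text
time: 6.13
tool_pos: [0.553, 0.0484, 0.2872]
orientation: [[0.029, 0.87, 0.492], [1.0, -0.026, -0.012], [0.003, 0.492, -0.871]]
contact_force: [-0.4, -0.9, 0.0]
grip_width: 0.0555
[-19.2874481   20.32044956   6.96334585 122.54088237  28.99743815
   9.88687432 -42.47275211]
t=6.13 grasp [0.6292 0.0466 0.1522] w 0.0555 F [-0.4 -0.9  0. ] | travel [  0.4 -12.4  74.7] rot [ 0.5 -0.  -0.3] rows 1.8
```

```bash
python3 -m creep '[{"travel":[0,-6,20],"rotation":[0.5,0,0],"claw":0.3},{"travel":[0,-12,45],"rotation":[0.5,0,0],"claw":0.3},{"travel":[0,-12,65],"rotation":[0.5,0,0],"claw":0.3},{"travel":[0,-12,74],"rotation":[0.5,0,0],"claw":0.3},{"travel":[0,-12,74],"rotation":[0.5,0,0],"claw":0.3}]'
python3 - <<'E'
from h import *
print(state()['q']);goto([.654,.0465,.0805],29,-1.4)
E
```

```text
time: 6.55
tool_pos: [0.5781, 0.0488, 0.2192]
orientation: [[0.028, 0.872, 0.489], [1.0, -0.024, -0.013], [0.0, 0.489, -0.872]]
contact_force: [0.3, -0.3, -0.4]
grip_width: 0.0554
[ -7.2338612   29.16453385  -6.87613247 120.25644795  78.65381711
  10.32314457 -89.85646077]
t=6.55 grasp [0.6539 0.0468 0.084 ] w 0.0554 F [ 0.3 -0.3 -0.4] | travel [-0.5 -0.8  3.1] rot [ 0.3  0.1 -0.2] rows 0.1
```

Within 3 mm of the core; closing on it.

```bash
python3 -m creep '[{"travel":[0,-1,3],"rotation":[0,0,0],"claw":-0.1},{"travel":[0,-1,3],"rotation":[0,0,0],"claw":-0.3},{"travel":[0,-1,3],"rotation":[0,0,0],"claw":-1},{"travel":[0,-1,3],"rotation":[0,0,0],"claw":-1},{"travel":[0,-1,3],"rotation":[0,0,0],"claw":-1}]'
python3 - <<'E'
from h import *
print(state()['q']);goto([.61,.047,.16],29,-1.4); goto([.55,.047,.22],25,-1.4)
E
```

```text
time: 6.97
tool_pos: [0.5775, 0.0494, 0.2162]
orientation: [[0.026, 0.873, 0.488], [1.0, -0.024, -0.011], [0.002, 0.488, -0.873]]
contact_force: [1.3, -1.3, -0.3]
grip_width: 0.0285
[ -7.19309557  29.43917992  -6.97784969 120.35008859  80.23519682
  10.21868684 -91.44790469]
t=6.97 grasp [0.653  0.0477 0.0809] w 0.0285 F [ 1.3 -1.3 -0.3] | travel [ -1.6   1.5 -90. ] rot [ 0.2 -0.  -0.1] rows 2.2
t=6.97 grasp [0.653  0.0477 0.0809] w 0.0285 F [ 1.3 -1.3 -0.3] | travel [  -3.   -10.8 -171.2] rot [ 4.2 -0.  -0.1] rows 4.1
```

```bash
python3 -m creep '[{"travel":[0,1,-25],"rotation":[0,0,0],"claw":-1},{"travel":[0,1,-55],"rotation":[0,0,0],"claw":-1},{"travel":[-1,1,-90],"rotation":[1,0,0],"claw":-1},{"travel":[-2,-4,-130],"rotation":[3,0,0],"claw":-1},{"travel":[-3,-10,-170],"rotation":[5,0,0],"claw":-1}]'
python3 - <<'E'
from h import *
print(state()['q']);goto([.59,.31,.19],5,-1.4);goto([.48,.15,.24],15,-1.4)
E
```

```text
time: 7.38
tool_pos: [0.4885, 0.0485, 0.3549]
orientation: [[0.025, 0.913, 0.408], [1.0, -0.024, -0.008], [0.003, 0.408, -0.913]]
contact_force: [1.0, -0.8, 0.8]
grip_width: 0.0287
[ 15.61301791  11.58834566 -33.6712652  123.14115669  30.50197115
  27.08926418 -42.59583018]
t=7.38 grasp [0.5517 0.0473 0.2134] w 0.0287 F [ 1.  -0.8  0.8] | travel [263.9  69.7  43.4] rot [19.1 -0.1 -0.1] rows 6.6
t=7.38 grasp [0.5517 0.0473 0.2134] w 0.0287 F [ 1.  -0.8  0.8] | travel [101.3 -32.7 -52.4] rot [ 9.1 -0.1 -0.1] rows 2.8
```

```bash
python3 -m creep '[{"travel":[38,5,5],"rotation":[3.5,0,0],"claw":-1},{"travel":[76,10,10],"rotation":[7,0,0],"claw":-1},{"travel":[114,18,16],"rotation":[10.5,0,0],"claw":-1},{"travel":[152,30,22],"rotation":[14,0,0],"claw":-1},{"travel":[190,42,28],"rotation":[17,0,0],"claw":-1}]'
python3 - <<'E'
from h import *
print(state()['q']);goto([.585,.315,.16],3,-1.4);goto([.585,.315,.07],3,-1.4)
E
```

```text
time: 7.8
tool_pos: [0.5448, 0.238, 0.3468]
orientation: [[0.027, 0.992, 0.123], [1.0, -0.027, -0.001], [0.002, 0.123, -0.992]]
contact_force: [1.2, 0.5, 0.3]
grip_width: 0.029
[ -1.42893351  26.42534171 -37.7652965  104.13530796  25.92305867
  51.38693448 -52.76079986]
t=7.80 grasp [0.5639 0.2378 0.1929] w 0.029 F [1.2 0.5 0.3] | travel [77.9 25.8 35.6] rot [ 4.1 -0.1 -0.2] rows 2.1
t=7.80 grasp [0.5639 0.2378 0.1929] w 0.029 F [1.2 0.5 0.3] | travel [ 77.8  14.7 124.9] rot [ 4.1 -0.1 -0.2] rows 3.5
```

```bash
python3 -m creep '[{"travel":[38,13,10],"rotation":[2,0,0],"claw":-1},{"travel":[76,26,20],"rotation":[4,0,0],"claw":-1},{"travel":[78,26,35],"rotation":[4,0,0],"claw":-1},{"travel":[78,20,70],"rotation":[4,0,0],"claw":-1},{"travel":[78,15,110],"rotation":[4,0,0],"claw":-1}]'
python3 -m creep '[{"travel":[0,0,14],"rotation":[0,0,0],"claw":-1},{"travel":[0,0,14],"rotation":[0,0,0],"claw":-1},{"travel":[0,0,14],"rotation":[0,0,0],"claw":-0.1},{"travel":[0,0,14],"rotation":[0,0,0],"claw":0.1},{"travel":[0,0,14],"rotation":[0,0,0],"claw":0.1}]'
python3 - <<'E'
from h import *
goto([.585,.315,.07],3,-1.4)
E
```

```text
time: 8.22
tool_pos: [0.5759, 0.3161, 0.24]
orientation: [[0.025, 0.998, 0.06], [1.0, -0.025, 0.004], [0.006, 0.06, -0.998]]
contact_force: [0.5, 0.2, -0.4]
grip_width: 0.0286
time: 8.63
tool_pos: [0.5772, 0.3148, 0.2277]
orientation: [[0.027, 0.998, 0.06], [1.0, -0.027, 0.003], [0.005, 0.06, -0.998]]
contact_force: [0.2, 1.0, 0.9]
grip_width: 0.0472
t=8.63 grasp [0.5865 0.3153 0.0729] w 0.0472 F [0.2 1.  0.9] | travel [ 0.4 -0.5  2.8] rot [ 0.4 -0.3 -0.2] rows 0.1
```

```bash
python3 -m creep '[{"travel":[0,0,-30],"rotation":[0,0,0],"claw":0.1},{"travel":[0,0,-65],"rotation":[0,0,0],"claw":0.3},{"travel":[0,0,-105],"rotation":[0,0,0],"claw":0.5},{"travel":[-15,-15,-140],"rotation":[0,0,0],"claw":0.5},{"travel":[-50,-30,-150],"rotation":[0,0,0],"claw":0.5}]'
python3 -m creep '[{"travel":[-38,-12,0],"rotation":[0,0,0],"claw":0.5},{"travel":[-76,-24,0],"rotation":[0,0,0],"claw":0.5},{"travel":[-115,-36,0],"rotation":[0,0,0],"claw":0.5},{"travel":[-155,-40,0],"rotation":[0,0,0],"claw":0.5},{"travel":[-195,-40,0],"rotation":[0,0,0],"claw":0.5}]'
python3 - <<'E'
from h import *
c=grab('top','t3');X=cloud(c);h=cv2.cvtColor(c['img'],cv2.COLOR_RGB2HSV)
m=np.zeros((420,560),bool);m[198:248,112:158]=1
k=m&cv2.inRange(h,(3,70,60),(25,255,255)).astype(bool)
n,l,st,ce=cv2.connectedComponentsWithStats(k.astype(np.uint8))
for i in range(1,n):
    if st[i,4]>30:P=X[l==i];print(st[i],P.mean(0),P[:,2].max())
# roll fit
m=np.zeros((420,560),bool);m[188:232,352:390]=1
k=m&(X[:,:,2]>.045)&(c['img'].min(2)>120)
n,l,st,ce=cv2.connectedComponentsWithStats(k.astype(np.uint8));i=1+np.argmax(st[1:,4]);P=X[l==i];P=P[(P[:,2]<.08)]
print('roll',cv2.minAreaRect((P[:,:2]*1000).astype(np.float32)),len(P),P[:,2].max());T=P[P[:,2]>.06];print(T.mean(0))
print(state()['q']);goto([.50,-.2,.25],3,-1.4);goto([.55,-.335,.2],3,-1.4)
E
```

```text
time: 9.05
tool_pos: [0.5362, 0.2706, 0.3813]
orientation: [[0.021, 0.998, 0.067], [1.0, -0.021, 0.011], [0.013, 0.067, -0.998]]
contact_force: [0.3, 1.2, 1.2]
grip_width: 0.064
time: 9.47
tool_pos: [0.49, 0.07, 0.372]
orientation: [[0.025, 0.998, 0.059], [1.0, -0.025, -0.0], [0.001, 0.059, -0.998]]
contact_force: [0.8, 0.5, -0.3]
grip_width: 0.0641
[118 204  22  11 205] [0.64841914 0.35773803 0.03197494] 0.04102791355681547
[134 222  19  11 176] [0.58802465 0.31441906 0.03900484] 1.3068038464536602
roll ((591.1343994140625, -336.854736328125), (60.888118743896484, 53.851043701171875), 87.52396392822266) 371 0.0712110245459292
[ 0.58990406 -0.33516184  0.06372424]
[ 20.06459898  16.03307254 -40.23690609 114.31978303  15.04852685
  51.24575714 -30.10562141]
t=9.52 grasp [0.4997 0.0598 0.2163] w 0.0638 F [-1.  -7.8 -1.3] | travel [-260.6   12.4  -32. ] rot [ 0.3  0.3 -0.7] rows 6.3
t=9.52 grasp [0.4997 0.0598 0.2163] w 0.0638 F [-1.  -7.8 -1.3] | travel [-393.4   64.3   21.7] rot [ 0.3  0.3 -0.7] rows 9.6
```

The old core is in its corner, and the new one lies in the scrap bin at (0.588, 0.314). On to the roll.

```bash
python3 -m creep '[{"travel":[-39,5,0],"rotation":[0,0,0],"claw":0.7},{"travel":[-78,10,0],"rotation":[0,0,0],"claw":0.7},{"travel":[-117,15,0],"rotation":[0,0,0],"claw":0.7},{"travel":[-157,20,0],"rotation":[0,0,0],"claw":0.7},{"travel":[-197,28,0],"rotation":[0,0,0],"claw":0.7}]'
python3 -m creep '[{"travel":[-39,10,3],"rotation":[0,0,0],"claw":0.7},{"travel":[-78,20,6],"rotation":[0,0,0],"claw":0.7},{"travel":[-117,30,9],"rotation":[0,0,0],"claw":0.7},{"travel":[-157,40,12],"rotation":[0,0,0],"claw":0.7},{"travel":[-195,50,16],"rotation":[0,0,0],"claw":0.7}]'
python3 -m creep '[{"travel":[0,0,0],"rotation":[0,0,0],"claw":0.7},{"travel":[0,0,0],"rotation":[0,0,0],"claw":0.7},{"travel":[0,0,0],"rotation":[0,0,0],"claw":0.7},{"travel":[0,0,0],"rotation":[0,0,0],"claw":0.7},{"travel":[0,0,0],"rotation":[0,0,0],"claw":0.7}]'
python3 - <<'E'
from h import *
print(state()['q']);goto([.59,-.336,.036],3,-2.5);grab('wrist','w4')
E
```

```text
time: 9.93
tool_pos: [0.5139, -0.1281, 0.3733]
orientation: [[0.026, 0.998, 0.059], [1.0, -0.026, -0.001], [0.001, 0.059, -0.998]]
contact_force: [0.8, -0.2, -0.1]
grip_width: 0.0723
time: 10.35
tool_pos: [0.5601, -0.3252, 0.3598]
orientation: [[0.028, 0.998, 0.059], [1.0, -0.027, -0.001], [0.0, 0.059, -0.998]]
contact_force: [0.2, -0.1, -0.1]
grip_width: 0.0723
time: 10.77
tool_pos: [0.56, -0.3209, 0.3585]
orientation: [[0.024, 0.998, 0.057], [1.0, -0.024, 0.001], [0.002, 0.057, -0.998]]
contact_force: [-0.2, -0.0, 0.9]
grip_width: 0.0727
[ 46.70857551  29.53448517 -30.51609346  95.43846741  16.06458024
  56.43999573   9.88585684]
t=10.77 grasp [ 0.5689 -0.3208  0.2038] w 0.0727 F [-0.2 -0.   0.9] | travel [-14.5  12.6 168.7] rot [ 0.3 -0.2  1.1] rows 4.1
```

View pics/w4.png

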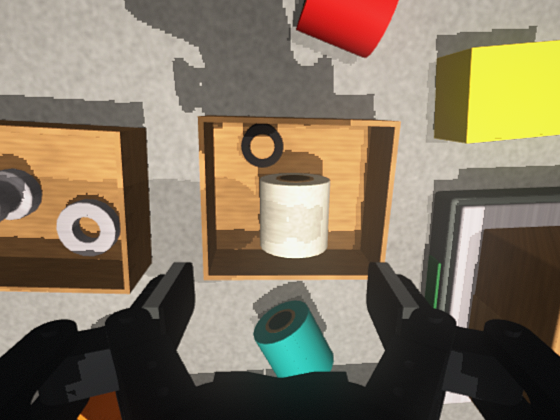

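The wrist view shows the white roll at (260–328, 175–255), axis along the image column, with the ribbon at (262,145) clear of it. I'll do the second measurement of the roll from here.

Run:
```python
from h import *
c=load('w4');X=cloud(c)
m=np.zeros((420,560),bool);m[168:262,252:336]=1
k=m&(X[:,:,2]>.035)&(X[:,:,2]<.075)&(c['img'].min(2)>110)
P=X[k];print(len(P),P.min(0),P.max(0));r=cv2.minAreaRect((P[:,:2]*1000).astype(np.float32));print(r)
T=P[P[:,2]>P[:,2].max()-.003];print(T.mean(0),P[:,2].max())
goto([.59,-.334,.036],3,-2.5)
```

```text
4772 [ 0.56084666 -0.3679135   0.03972575] [ 0.62022361 -0.30656797  0.06582637]
((590.603759765625, -337.44793701171875), (60.26177215576172, 57.59165954589844), 87.95867156982422)
[ 0.59047271 -0.33654741  0.06357849] 0.06582637279328027
t=10.82 grasp [ 0.5688 -0.3211  0.2036] w 0.0723 F [-0.9 -0.2  0.2] | travel [-12.3  12.7 168.5] rot [ 0.3 -0.2  1.1] rows 4.1
```

```bash
python3 -m creep '[{"travel":[-8,8,25],"rotation":[0,0,0.5],"claw":0.75},{"travel":[-15,15,55],"rotation":[0,0,1],"claw":0.75},{"travel":[-15.5,15,85],"rotation":[0,0,1],"claw":0.75},{"travel":[-15.5,14,115],"rotation":[0,0,1],"claw":0.75},{"travel":[-15.5,14,135],"rotation":[0,0,1],"claw":0.75}]'
python3 - <<'E'
from h import *
goto([.5905,-.337,.037],3,-2)
E
```

```text
time: 11.23
tool_pos: [0.5801, -0.3375, 0.2209]
orientation: [[0.043, 0.998, 0.054], [0.999, -0.043, 0.002], [0.005, 0.054, -0.999]]
contact_force: [0.1, 0.1, -0.5]
grip_width: 0.0748
t=11.23 grasp [ 0.5885 -0.3372  0.0661] w 0.0748 F [ 0.1  0.1 -0.5] | travel [ 0.7  0.7 29.2] rot [ 0.1 -0.2 -0.5] rows 0.7
```

```bash
python3 -m creep '[{"travel":[0.5,1,12],"rotation":[0,0,0],"claw":0.75},{"travel":[0.5,1,23],"rotation":[0,0,0],"claw":0.75},{"travel":[0.5,1,26],"rotation":[0,0,0],"claw":0.75},{"travel":[0.5,1,26],"rotation":[0,0,0],"claw":0.75},{"travel":[0.5,1,26],"rotation":[0,0,0],"claw":0.45}]'
python3 -m creep '[{"travel":[0,0,0],"rotation":[0,0,0],"claw":0.2},{"travel":[0,0,0],"rotation":[0,0,0],"claw":-1},{"travel":[0,0,0],"rotation":[0,0,0],"claw":-1},{"travel":[0,0,0],"rotation":[0,0,0],"claw":-1},{"travel":[0,0,0],"rotation":[0,0,0],"claw":-1}]'
python3 -m creep '[{"travel":[0,0,-10],"rotation":[0,0,0],"claw":-1},{"travel":[0,0,-30],"rotation":[0,0,0],"claw":-1},{"travel":[0,0,-60],"rotation":[0,0,0],"claw":-1},{"travel":[0,0,-95],"rotation":[0,0,0],"claw":-1},{"travel":[0,0,-135],"rotation":[0,0,0],"claw":-1}]'
python3 - <<'E'
from h import *
print(state()['q']);goto([.47,-.1,.25],15,-1.4);goto([.53,.046,.27],25,-1.4)
E
```

```text
time: 11.65
tool_pos: [0.5838, -0.3383, 0.1989]
orientation: [[0.044, 0.997, 0.058], [0.999, -0.044, -0.0], [0.003, 0.058, -0.998]]
contact_force: [-0.5, -0.5, -0.6]
grip_width: 0.0644
time: 12.07
tool_pos: [0.584, -0.3385, 0.1996]
orientation: [[0.045, 0.997, 0.059], [0.999, -0.045, -0.001], [0.002, 0.059, -0.998]]
contact_force: [-0.8, -0.1, 5.8]
grip_width: 0.058
time: 12.48
tool_pos: [0.5747, -0.338, 0.3329]
orientation: [[0.044, 0.998, 0.054], [0.999, -0.044, 0.002], [0.005, 0.053, -0.999]]
contact_force: [0.5, -1.0, -1.5]
grip_width: 0.058
[ 46.04178957  32.868777   -29.32768136  93.51936763  17.31429782
  55.42386451   8.95588683]
t=12.48 grasp [ 0.583  -0.3377  0.1781] w 0.058 F [ 0.5 -1.  -1.5] | travel [ 232.7 -151.4  -74. ] rot [-11.9  -0.1  -1.2] rows 6.9
t=12.48 grasp [ 0.583  -0.3377  0.1781] w 0.058 F [ 0.5 -1.  -1.5] | travel [ 380.8 -122.8  -82.5] rot [-21.9   0.   -1.2] rows 9.8
```

```bash
python3 -m creep '[{"travel":[33,-18,-13],"rotation":[-2,0,0],"claw":-1},{"travel":[67,-36,-26],"rotation":[-4,0,-0.5],"claw":-1},{"travel":[100,-54,-38],"rotation":[-6,0,-1],"claw":-1},{"travel":[135,-70,-50],"rotation":[-8,0,-1],"claw":-1},{"travel":[170,-85,-60],"rotation":[-10,0,-1.2],"claw":-1}]'
python3 - <<'E'
from h import *
print(state()['q']);goto([.54,.048,.26],27,-1.4)
E
```

```text
time: 12.9
tool_pos: [0.4935, -0.1632, 0.3892]
orientation: [[0.024, 0.973, 0.23], [1.0, -0.023, -0.006], [-0.001, 0.231, -0.973]]
contact_force: [1.3, 0.5, -0.5]
grip_width: 0.0579
[ 44.78387388  14.38584015 -37.43392925 113.57349859  10.36660356
  42.04891744   0.92765413]
t=12.90 grasp [ 0.5293 -0.1642  0.2383] w 0.0579 F [ 1.3  0.5 -0.5] | travel [212.3 -26.2 -15.5] rot [-13.7   0.    0. ] rows 5.1
```

```bash
python3 -m creep '[{"travel":[40,-5,-3],"rotation":[-2.5,0,0],"claw":-1},{"travel":[80,-10,-6],"rotation":[-5,0,0],"claw":-1},{"travel":[120,-15,-9],"rotation":[-8,0,0],"claw":-1},{"travel":[160,-20,-12],"rotation":[-11,0,0],"claw":-1},{"travel":[198,-25,-15],"rotation":[-14,0,0],"claw":-1}]'
python3 -m creep '[{"travel":[13,-1,0],"rotation":[0,0,0],"claw":-1},{"travel":[13,-1,0],"rotation":[0,0,0],"claw":-1},{"travel":[13,-1,0],"rotation":[0,0,0],"claw":-1},{"travel":[13,-1,0],"rotation":[0,0,0],"claw":-1},{"travel":[13,-1,0],"rotation":[0,0,0],"claw":-1}]'
python3 - <<'E'
from h import *
print(state()['q']);c=grab('wrist','w5');X=cloud(c)
goto([.605,.048,.185],29,-1.4);goto([.6545,.047,.098],29,-1.4)
E
```

```text
time: 13.32
tool_pos: [0.4708, 0.0355, 0.3978]
orientation: [[0.024, 0.888, 0.46], [1.0, -0.021, -0.011], [0.0, 0.46, -0.888]]
contact_force: [0.4, -1.1, -2.5]
grip_width: 0.0582
time: 13.73
tool_pos: [0.4715, 0.0448, 0.3965]
orientation: [[0.027, 0.889, 0.456], [1.0, -0.024, -0.012], [-0.0, 0.456, -0.89]]
contact_force: [0.5, -0.3, -1.3]
grip_width: 0.0582
[ 23.41733315   6.26877665 -40.56098815 123.25691858  26.09779752
  28.20653909 -38.10934399]
t=13.78 grasp [0.5423 0.0429 0.2585] w 0.0577 F [ 0.4 -0.4 -1.9] | travel [ 6.6 17.1 94. ] rot [-1.8  0.1 -0.1] rows 2.3
t=13.78 grasp [0.5423 0.0429 0.2585] w 0.0577 F [ 0.4 -0.4 -1.9] | travel [  6.9  21.4 194. ] rot [-1.8  0.1 -0.1] rows 4.7
```

View pics/w5.png

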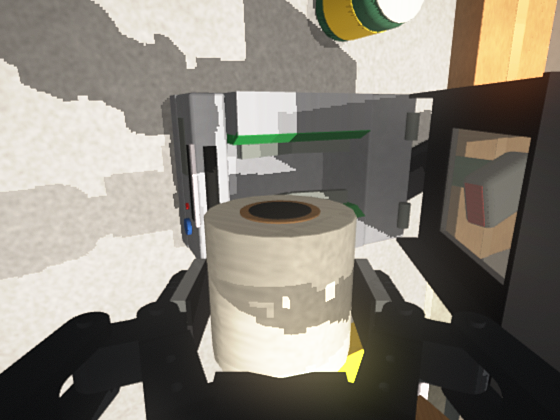

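The roll is held squarely. Its end-face centre shows at (281,211). I'll compute the roll's offset in the grip.

Run:
```python
from h import *
c=load('w5');X=cloud(c);s=state();R=s['orientation'];p=s['tool_pos']
L=(X-p)@R  # tool frame
m=np.zeros((420,560),bool);m[197:240,203:358]=1
k=m&(c['img'].min(2)>90)&(L[:,:,2]>.10)&(L[:,:,2]<.21)&(c['range_z']>0)
P=L[k];xm=np.percentile(P[:,0],90);F=P[P[:,0]>xm-.004]
print('face x',np.median(F[:,0]),'y',F[:,1].min(),F[:,1].max(),'z',F[:,2].min(),F[:,2].max(),len(F))
A=np.c_[F[:,1:],np.ones(len(F))];a=np.linalg.lstsq(A,F[:,0],rcond=None)[0];print('face tilt deg',np.degrees(np.arctan(a[:2])))
a,b=[px(c,242,211),px(c,320,211)];print('hole edges tool',((np.array([a,b]))-p)@R)
(r)=cv2.minEnclosingCircle((F[:,1:]*1000).astype(np.float32));print(r)
```

```text
face x 0.030579212808655703 y -0.029223376531982707 0.029759179169651713 z 0.13489551319569743 0.1920744093942455 4300
face tilt deg [0.24993426 0.565144  ]
hole edges tool [[ 0.0313475  -0.01463871  0.1642173 ]
 [ 0.03116751  0.01605868  0.16490904]]
((0.2741223871707916, 165.1939239501953), 30.4866943359375)
```

```bash
python3 - <<'E'
from h import *
goto([.612,.0495,.175],29,-1.4,164)
E
python3 -m creep '[{"travel":[3,8,25],"rotation":[-0.6,0,0],"claw":-1},{"travel":[6,16,52],"rotation":[-1.2,0,0],"claw":-1},{"travel":[7.5,19,78],"rotation":[-1.8,0,0],"claw":-1},{"travel":[7.5,19,93],"rotation":[-1.8,0,0],"claw":-1},{"travel":[7.5,19,95],"rotation":[-1.8,0,0],"claw":-1}]'
python3 - <<'E'
from h import *
print(state()['q']);goto([.6545,.0487,.115],29,-1.4,164);goto([.6545,.0487,.099],29,-1.4,164)
E
```

```text
t=13.78 grasp [0.5423 0.0429 0.2585] w 0.0577 F [ 0.4 -0.4 -1.9] | travel [ 8.3 18.4 97.1] rot [-1.8  0.1 -0.1] rows 2.4
time: 14.2
tool_pos: [0.5323, 0.0511, 0.3177]
orientation: [[0.026, 0.877, 0.48], [1.0, -0.023, -0.013], [-0.0, 0.48, -0.877]]
contact_force: [-1.6, -0.1, -0.9]
grip_width: 0.0574
[ 11.85569089  18.36117839 -30.3991106  121.53387892  51.47704774
  21.94442929 -61.52607784]
t=14.20 grasp [0.6068 0.0491 0.1818] w 0.0574 F [-1.6 -0.1 -0.9] | travel [ 0.7  9.  72.5] rot [-0.3  0.1 -0.1] rows 1.8
t=14.20 grasp [0.6068 0.0491 0.1818] w 0.0574 F [-1.6 -0.1 -0.9] | travel [ 0.7  1.3 86.5] rot [-0.3  0.1 -0.1] rows 2.1
```

```bash
python3 -m creep '[{"travel":[0.5,6,20],"rotation":[0,0,0],"claw":-1},{"travel":[0.7,9,40],"rotation":[-0.3,0,0],"claw":-1},{"travel":[0.7,9,58],"rotation":[-0.3,0,0],"claw":-1},{"travel":[0.7,9,70],"rotation":[-0.3,0,0],"claw":-1},{"travel":[0.7,9,72],"rotation":[-0.3,0,0],"claw":-1}]'
python3 - <<'E'
from h import *
print(state()['q']);goto([.6545,.0487,.099],29,-1.4,164);goto([.6545,.0487,.096],29,-1.4,164)
c=grab('wrist','w6')
E
```

```text
time: 14.62
tool_pos: [0.575, 0.0511, 0.2609]
orientation: [[0.026, 0.873, 0.487], [1.0, -0.022, -0.013], [-0.0, 0.488, -0.873]]
contact_force: [0.2, -0.7, -0.9]
grip_width: 0.0576
[  4.80800207  26.10959908 -21.91466672 118.8205835   65.66528608
  17.92717769 -74.45390453]
t=14.62 grasp [0.6505 0.0491 0.1256] w 0.0576 F [ 0.2 -0.7 -0.9] | travel [-0.5 -8.9 16.2] rot [ 0.2  0.1 -0. ] rows 0.4
t=14.62 grasp [0.6505 0.0491 0.1256] w 0.0576 F [ 0.2 -0.7 -0.9] | travel [ -0.5 -10.4  18.8] rot [ 0.2  0.1 -0. ] rows 0.5
```

View pics/w6.png

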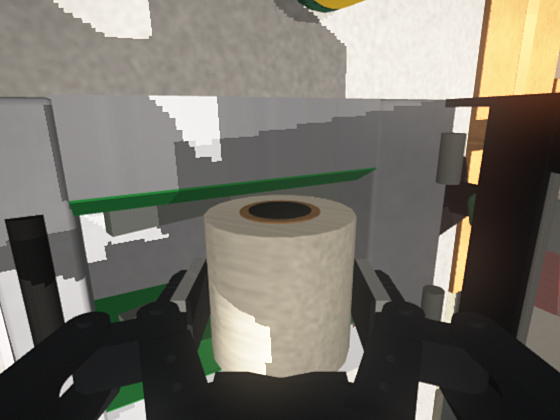

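The roll sits above the bay between the guides, with the +y guide's edge running from (70,210) to (375,172). A quick check of the side gap against it, from this nearer view:

Run:
```python
from h import *
c=load('w6');X=cloud(c);h=cv2.cvtColor(c['img'],cv2.COLOR_RGB2HSV);g=cv2.inRange(h,(45,80,30),(85,255,255)).astype(bool)
yw=np.radians(-1.4);Y=lambda P:P[:,1]-np.tan(yw)*(P[:,0]-.6545)
q=g.copy();q[225:]=0;q[:160]=0;G=X[q];G=G[(G[:,2]>.085)&(G[:,2]<.115)];print('L',len(G),[ (round(z,3),np.round(np.median(Y(G[abs(G[:,2]-z)<.002])),4)) for z in(.09,.094,.098,.102) if (abs(G[:,2]-z)<.002).sum()>5],G[:,0].min(),G[:,0].max())
q=g.copy();q[:270]=0;q[:,260:]=0;G=X[q];G=G[(G[:,2]>.02)&(G[:,2]<.12)];print('R',len(G),[ (round(z,3),np.round(np.median(Y(G[abs(G[:,2]-z)<.002])),4)) for z in(.07,.08,.09,.094,.098,.102) if (abs(G[:,2]-z)<.002).sum()>5])
m=np.zeros((420,560),bool);m[200:236,205:355]=1;P=X[m&(c['img'].min(2)>90)&(X[:,:,2]>.09)&(X[:,:,2]<.16)];print('face y',np.percentile(P[:,1],[50,80,95]))
```

```text
L 3797 [(0.09, np.float64(0.0825)), (0.094, np.float64(0.0837)), (0.098, np.float64(0.086)), (0.102, np.float64(0.0882))] 0.5857160387220557 0.7167644694182891
R 2339 [(0.08, np.float64(0.014)), (0.09, np.float64(0.0143)), (0.094, np.float64(0.0129)), (0.098, np.float64(0.0102)), (0.102, np.float64(0.0082))]
face y [0.07978581 0.0801363  0.08035037]
```

Bay middle y is 0.0483 and the roll centre is at 0.0500, so I shift it −1.8 mm and lower it gently.

```bash
python3 -m creep '[{"travel":[-1.8,-2,3],"rotation":[0,0,0],"claw":-1},{"travel":[-1.8,-4,7],"rotation":[0,0,0],"claw":-1},{"travel":[-1.8,-6,11],"rotation":[0,0,0],"claw":-1},{"travel":[-1.8,-8,14.5],"rotation":[0,0,0],"claw":-1},{"travel":[-1.8,-9,16],"rotation":[0,0,0],"claw":-1}]'
python3 -m creep '[{"travel":[0,0,0],"rotation":[0,0,0],"claw":-1},{"travel":[0,0,0],"rotation":[0,0,0],"claw":-1},{"travel":[0,0,0],"rotation":[0,0,0],"claw":-1},{"travel":[0,0,0],"rotation":[0,0,0],"claw":-1},{"travel":[0,0,0],"rotation":[0,0,0],"claw":-1}]'
python3 - <<'E'
from h import *
print(state()['q']);goto([.6545,.0487,.096],29,-1.4,164)
E
```

```text
time: 15.08
tool_pos: [0.5744, 0.05, 0.2444]
orientation: [[0.024, 0.871, 0.49], [1.0, -0.021, -0.012], [0.0, 0.49, -0.872]]
contact_force: [-0.0, -0.4, -1.8]
grip_width: 0.0581
time: 15.5
tool_pos: [0.5747, 0.0504, 0.2441]
orientation: [[0.024, 0.872, 0.49], [1.0, -0.021, -0.011], [0.0, 0.49, -0.872]]
contact_force: [0.4, -0.2, -2.0]
grip_width: 0.0582
[  2.51857981  27.40545571 -19.06026128 119.50487409  71.76412736
  16.10136871 -80.77967722]
t=15.50 grasp [0.6506 0.0487 0.1089] w 0.0582 F [ 0.4 -0.2 -2. ] | travel [ 0.2 -2.   4.2] rot [ 0.3 -0.   0. ] rows 0.1
```

```bash
python3 -m creep '[{"travel":[0,-0.7,1.3],"rotation":[0,0,0],"claw":-1},{"travel":[0,-1.5,2.7],"rotation":[0,0,0],"claw":-1},{"travel":[0,-2.2,4],"rotation":[0,0,0],"claw":-1},{"travel":[0,-2.2,4],"rotation":[0,0,0],"claw":-1},{"travel":[0,-2.2,4],"rotation":[0,0,0],"claw":-1}]'
python3 - <<'E'
from h import *
goto([.6545,.0487,.096],29,-1.4,164)
E
```

```text
time: 15.92
tool_pos: [0.5746, 0.0505, 0.2407]
orientation: [[0.024, 0.871, 0.491], [1.0, -0.021, -0.012], [-0.0, 0.491, -0.871]]
contact_force: [-11.6, -1.2, 17.3]
grip_width: 0.0579
t=15.92 grasp [0.6507 0.0486 0.1057] w 0.0579 F [-11.6  -1.2  17.3] | travel [ 0.1 -0.2  1.3] rot [0.4 0.  0. ] rows 0.1
```

```bash
python3 -m creep '[{"travel":[0,-0.5,-1],"rotation":[0,0,0],"claw":-1},{"travel":[0,-0.5,-1],"rotation":[0,0,0],"claw":-1},{"travel":[0,-0.5,-1],"rotation":[0,0,0],"claw":0.4},{"travel":[0,-0.5,-1],"rotation":[0,0,0],"claw":0.5},{"travel":[0,-0.5,-1],"rotation":[0,0,0],"claw":0.6}]'
python3 -m creep '[{"travel":[0,-0.5,0],"rotation":[0,0,0],"claw":0.7},{"travel":[0,-0.5,0],"rotation":[0,0,0],"claw":0.8},{"travel":[0,-0.5,0],"rotation":[0,0,0],"claw":0.8},{"travel":[0,-0.5,0],"rotation":[0,0,0],"claw":0.8},{"travel":[0,-0.5,0],"rotation":[0,0,0],"claw":0.8}]'
python3 - <<'E'
from h import *
goto([.6545,.0487,.096],29,-1.4,164)
c=grab('wrist','w7');X=cloud(c)
m=np.zeros((420,560),bool);m[195:245,200:360]=1;P=X[m&(c['img'].min(2)>80)&(X[:,:,2]>.06)&(X[:,:,2]<.14)]
F=P[P[:,1]>np.percentile(P[:,1],90)-.004];print('face',np.median(F[:,1]),F.min(0),F.max(0),cv2.minEnclosingCircle((F[:,[0,2]]*1000).astype(np.float32)))
E
```

```text
time: 16.33
tool_pos: [0.5738, 0.0505, 0.2396]
orientation: [[0.024, 0.872, 0.489], [1.0, -0.021, -0.011], [0.0, 0.489, -0.872]]
contact_force: [0.1, 0.3, 0.2]
grip_width: 0.0683
time: 16.75
tool_pos: [0.5733, 0.0505, 0.2395]
orientation: [[0.024, 0.872, 0.489], [1.0, -0.021, -0.011], [0.0, 0.489, -0.872]]
contact_force: [-0.0, -0.5, 0.0]
grip_width: 0.0764
t=16.75 grasp [0.6491 0.0487 0.1043] w 0.0764 F [-0.  -0.5  0. ] | travel [0.2 1.5 0.9] rot [ 0.3 -0.   0. ] rows 0.0
face 0.07920908321592672 [0.6209149  0.07579022 0.07103256] [0.69801165 0.09315627 0.12668637] ((659.471923828125, 90.38992309570312), 41.383155822753906)
```

```bash
python3 -m creep '[{"travel":[0,0,-10],"rotation":[0,0,0],"claw":0.8},{"travel":[0,0,-30],"rotation":[0,0,0],"claw":0.8},{"travel":[0,0,-55],"rotation":[0,0,0],"claw":0.8},{"travel":[0,0,-90],"rotation":[0,0,0],"claw":0.8},{"travel":[0,0,-130],"rotation":[0,0,0],"claw":0.8}]'
python3 -m creep '[{"travel":[0,-3,-25],"rotation":[1,0,0],"claw":0.8},{"travel":[0,-5,-40],"rotation":[3,0,0],"claw":0.8},{"travel":[0,-5,-45],"rotation":[5,0,0],"claw":0.8},{"travel":[0,-5,-45],"rotation":[5,0,0],"claw":0.8},{"travel":[0,-5,-45],"rotation":[5,0,0],"claw":0.8}]'
python3 - <<'E'
from h import *
print(state()['contact_force'],state()['tool_pos']);c=grab('wrist','w8');t=grab('top','t8');s=grab('scene','s8')
o=np.hstack([cv2.imread('pics/w8.png')[80:320,60:460],cv2.imread('pics/s8.png')[130:370,150:450]]);cv2.imwrite('pics/f.png',o)
for n,a in(('w',c),('t',t)):
    X=cloud(a);b=(abs(X[:,:,0]-.6545)<.04)&(abs(X[:,:,1]-.0485)<.033)&(X[:,:,2]>.085)&(X[:,:,2]<.14)&(a['img'].min(2)>110)
    P=X[b];
    if len(P)>20:print(n,len(P),P.min(0),P.max(0),'top',P[P[:,2]>P[:,2].max()-.002].mean(0),cv2.minAreaRect((P[:,:2]*1000).astype(np.float32)))
    if len(P)>20 and n=='w':
        # circle fit x,z
        A=np.c_[2*P[:,[0,2]],np.ones(len(P))];q=np.linalg.lstsq(A,(P[:,[0,2]]**2).sum(1),rcond=None)[0];print('circle',q[:2],np.sqrt(q[2]+q[0]**2+q[1]**2))
E
```

```text
time: 17.22
tool_pos: [0.5088, 0.052, 0.3527]
orientation: [[0.023, 0.874, 0.486], [1.0, -0.02, -0.011], [0.0, 0.486, -0.874]]
contact_force: [1.0, -0.7, 1.5]
grip_width: 0.0769
time: 17.63
tool_pos: [0.4835, 0.0523, 0.39]
orientation: [[0.025, 0.91, 0.413], [1.0, -0.022, -0.01], [0.0, 0.413, -0.911]]
contact_force: [-0.4, -0.4, -0.9]
grip_width: 0.0768
[-0.42193088 -0.35468792 -0.85595903] [0.48351349 0.05225249 0.39000507]
w 3894 [0.62450499 0.01902919 0.09617043] [0.66809115 0.07968078 0.12717621] top [0.65429196 0.04965792 0.12571557] ((646.3795776367188, 49.35052490234375), (60.52521896362305, 43.63027572631836), 89.7999496459961)
circle [0.65435476 0.09679016] 0.02874619150264993
t 120 [0.62654374 0.02000169 0.10122409] [0.67197106 0.05630412 0.13135885] top [0.65616561 0.02396828 0.13061737] ((649.9095458984375, 37.9835205078125), (35.643795013427734, 45.48992156982422), 87.76866912841797)
```

View pics/f.png

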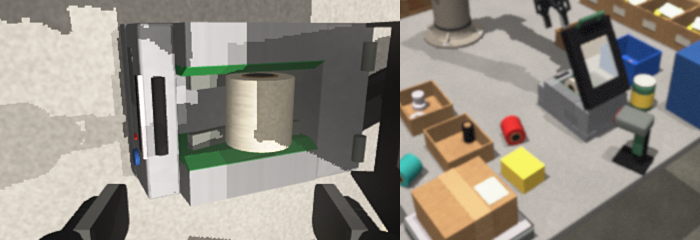

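The crop shows the roll seated between the guides at (260,112) and the cover standing open at (590,50). The measured axis is at (0.654, 0.049, 0.096). One last check of the cover angle and the core, then I hand in.

Run:
```python
from h import *
s=load('s8');X=cloud(s);h=cv2.cvtColor(s['img'],cv2.COLOR_RGB2HSV)
b=(X[:,:,2]>.14)&(X[:,:,2]<.3)&(X[:,:,0]>.62)&(X[:,:,0]<.8)&(X[:,:,1]>-.04)&(X[:,:,1]<.14)&(s['img'].max(2)<70)
P=X[b];A=np.c_[P[:,1:],np.ones(len(P))];w=np.ones(len(P))
for _ in range(10):
    a=np.linalg.lstsq(A*w[:,None],P[:,0]*w,rcond=None)[0];w=(abs(A@a-P[:,0])<.006)*1.
print('cover angle',np.arctan2(1,-a[1]),len(P),w.mean())
g=cv2.inRange(h,(40,60,40),(90,255,255)).astype(bool);Q=X[g&(X[:,:,2]>.26)&(X[:,:,2]<.40)&(abs(X[:,:,0]-.69)<.06)&(abs(X[:,:,1]-.05)<.07)];print('bar',len(Q),np.median(Q,0) if len(Q) else '')
t=load('t8');Y=cloud(t);print('core',Y[222:233,134:153].reshape(-1,3)[:,2].max().round(3),px(t,143,227))
d=np.abs(t['img'].astype(int)-load('t0')['img']).max(2)
for n,(u,v) in dict(ribbon=(348,216),elbow=(148,298),coupling=(372,293),bearing=(379,271),filter=(174,167),carton=(328,152),tape=(435,261)).items():print(n,(d[v-18:v+18,u-18:u+18]>60).sum())
job_done()
```

```text
cover angle 1.050209053433954 2184 0.8324175824175825
bar 150 [0.68889245 0.04999775 0.32872875]
core 1.307 [0.58894277 0.31619194 0.03411668]
ribbon 267
elbow 92
coupling 0
bearing 0
filter 31
carton 0
tape 0
the job is handed in; nothing more can be done
```

The cover is open against its stop, the empty core is in the blue scrap bin, and the new white roll is seated in the bay. I handed the job in at about 18 s; no verdict is reported.

- **Cover:** the last picture gives an angle of 1.050 rad, and the bar sits where it should at the stop.
- **Core:** it lies in the scrap bin at about (0.589, 0.316), with its top about 34 mm above the bench. The old core was still in its corner when I checked after the drop.
- **Roll:** its axis measured (0.654, 0.049, 0.097). I take the seat to be at about (0.6545, 0.0485, 0.096). It is released, and the axis looks within about 2 degrees of the printer's.
- **Robot:** it stands clear with about zero contact force.

**Checks that were less clean:**
- **Other stock:** comparing the top pictures before and after showed no change around the coupling, bearing, carton or tape. Pixels did change near the ribbon (267), elbow (92) and filter (31). I put those down to the removed roll, the arm and shadows, but I did not measure the three again. The ribbon was still standing in its bin in the last scene view.
- **Top-camera view of the seated roll:** the cover partly hides it there. It gave a roll top about 5 mm higher than the wrist camera did, so I trusted the wrist view.
- **Lowering the roll:** it met about 20 N on the rear slope of the cradle. I eased back a millimetre or so before letting go.

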